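# Find the tin that holds the steel die

### The job

One of the two blue tins holds the steel die for the badge press, the other only its foam packing; they look the same, so feel by lifting which is the heavier. Set the heavier one down gently in the yellow tray, standing upright on the tray's floor, and leave the lighter one standing upright on the table outside the tray. Leave the green tin where it is.

Things in the scene. Friction and masses are not known exactly. Their poses are not given: they have to be found in the camera images.
- tin_a: Blue round tin with fixed blue lid and white paper band, 52 mm diameter, 70 mm tall, upright; origin at the centre of its underside, z up its axis. Looks identical to the other blue tin. One of the two, differing from start to start, holds the steel die and weighs 450 to 680 g in all; the other holds only foam: 90 to 135 g. The contents are hidden, with 2 mm of sideways play.
- tin_b: Blue round tin with fixed blue lid and white paper band, 52 mm diameter, 70 mm tall, upright; origin at the centre of its underside, z up its axis. Looks identical to the other blue tin. One of the two, differing from start to start, holds the steel die and weighs 450 to 680 g in all; the other holds only foam: 90 to 135 g. The contents are hidden, with 2 mm of sideways play.
- tin_green: Green round tin with a green lid and white paper band, same shape and size as the blue ones (52 mm diameter, 70 mm tall), origin at the centre of its underside. Belongs to another class: not to be moved or knocked.
- tray: Yellow square open tray, fixed to the table: 126 x 126 mm outside, walls 6 mm thick and 24 mm high, inside 114 x 114 mm; origin at the centre of its underside, x and y along its sides; its inner floor is 6 mm above its origin, which lies on the table top.

How it is judged:
By the outcome, as a careful person would: the job done as asked, in the order asked, and still so for the second after the job is handed in, with the robot touching nothing.
It also fails if it takes over 56 s, if anything falls off the work surface, if the arm or the gripper's body presses on something with over 40 N, if the wrist force passes 120 N, or if a joint passes its speed limit or range.

### The arm

A 6-joint arm with a two-finger parallel gripper is mounted at the origin on the work surface. World frame = base frame: x ahead of the robot, y to its left, z up, the work surface at z = 0. Lengths are in m, angles in degrees, forces in N, time in s.
With the tool pointing down it reaches from about 0.25 to 0.725 m from the base axis. Payload 9.7 kg.
Tool frame: the origin (TCP) lies at the very end of the fingers, on their centre line; the grasp point (between the pads) lies 19 mm behind it; z points along the fingers, y is the direction in which the jaws open and shut (so a half turn about z gives the same grasp; the last joint's range is limited). The gripper opens to 85 mm and grips with 20 to 120 N. Pads are 22 mm wide; open, the fingers measure 114 mm over their backs; the gripper's body (76 mm by 85 mm) begins 54 mm behind the grasp point. The pads swing forward as they close: fully open they stand 13 mm farther back than shut.
Start: joints at [68.812, 4.979, 10.078, 95.1, 0, 90], TCP at [0.199, 0.513, 0.231] pointing down, gripper open.
Joint ranges: [-179.16, 179.16], [-48.56, 103.87], [-65.8, 70.77], [-126.05, 130.52], [-82.76, 87.17], [-180, 180]. Speed limits (degrees/s): [127.2, 127.2, 147.25, 180, 180, 180].

### API

Orientations are given as [roll, pitch, yaw] about the fixed x, y, z axes, in that order (R = Rz(yaw) Ry(pitch) Rx(roll)).
In Python, from workcell import bot gives the robot as it stands.
- The arm moves only by the shell command python3 -m pendant 'ROWS' [FORCE]. ROWS is JSON, a list that holds one entry, the list of rows, each a list of 7 numbers: the shift along the tool's x, y, z in cm, then the turn, a rotation vector about the tool's x, y, z in rad, then the opening in per cent of the stroke, from 0 (shut) to 100 (fully open). In form: [[[dx, dy, dz, ax, ay, az, gripper], ...]]. A call has 1 to 5 rows; each row shifts and turns the pose as measured when the row begins, along the tool's axes as they then stand; what a row does not reach is not made up. A row lasts 1/12 s, in which the tool goes at most 41.7 mm and 7.16 degrees, less where a joint would pass 70% of its speed; a pose out of reach is approached as far as the arm can. A call with a gripper value outside its range is refused whole. The fingers move at their own pace and stop on an object; FORCE is the grip in N (left out, the last holds). Time passes only in rows, so rows that do not move let the fingers close. It gives the time, the measured TCP pose, the force and the opening at its end, in the units of the state.
- bot.get_obs(): the state, without advancing time (a new reading comes with each control period).
- bot.camera(name): name is "scene" or "top" or "wrist"; returns the picture (384x512x3 uint8, red, green, blue); there is no depth.
- bot.get_calibration(name): a dict with "intrinsics" (3x3 intrinsics, pixels), "pose" (4x4, takes a point from camera to world coordinates); the wrist camera has in their place "T_tool_cam" (4x4, takes a point from camera to tool coordinates, whose origin is the TCP and whose axes are the flange's). Camera axes: x right, y down, z forward; pixel columns grow to the right and rows downward; lengths in m; the calibration is good to about 2 mm. The wrist camera is an equidistant fisheye: a pixel r from the principal point sees the ray r / f radians off the axis. A picture is of the moment at which its call begins: read the wrist's pose just before it. get_calibration takes no time and is no camera call.
- bot.job_done(): hands the job in, once; it reports no verdict.
Trained networks look in the newest picture that a camera, given by its name, has taken for a name from the list of things; names that differ only in an ending like _2 or _b are one class to them, and where a whole thing is asked for, a point or a joint stands for the part that bears it (a point fixed in the world has none). Each returns a list of dicts, best first, with "confidence" (0 to 1); they miss things now and then, are a little off and sometimes report something else, mostly with a low value. They report only what shows in the picture. A call takes as long as a camera call.
- bot.masks_of(camera, thing): "pixels" (384x512 bool, what is visible of it) and "extent" ([left, top, right, bottom] in pixels, round what is visible of it).
- bot.mark_of(camera, thing): "uv" ([column, row] in pixels: a listed point, or the origin of a listed thing).
The state is a dict: "time": time; "q": joint angles; "qd": joint speeds; "joint_efforts": joint torques, N m; "ee_pos": TCP position; "tcp_rot": TCP orientation; "wrist_force": force on the tool from outside, world axes, zero at the start; "torque": the same for the moment, N m; "opening": finger opening in m.
Only numpy, scipy, OpenCV 4.12 (cv2) and the standard library are available. Lean on these libraries where they do the work, as an engineer would, in place of code of your own. Each camera call takes 0.05 s, during which the arm holds its last target. There are 200 camera calls.

## Working session

There is one attempt and no reset: what is moved stays moved. The work goes in short steps, Python scripts to look and compute and a shell command to move; the robot and the scene stay as the last step left them, time stands still between calls to the robot, and variables do not carry over. Pictures are saved under pics/ and viewed, about 8 in all and at most 12, crops included, and the job is handed in when it is done.

```bash
mkdir -p pics; cat > h.py <<'E'
from workcell import bot
import numpy as np, cv2
from scipy.spatial.transform import Rotation as R
def ray(cam,uv,z):
    c=bot.get_calibration(cam);K=np.array(c["intrinsics"]);T=np.array(c["pose"])
    d=T[:3,:3]@np.linalg.solve(K,[uv[0],uv[1],1.]);o=T[:3,3]
    return o+d*(z-o[2])/d[2]
def save(cam,n):
    im=bot.camera(cam);cv2.imwrite(f"pics/{n}.png",im[:,:,::-1]);return im
def proj(cam,p):
    c=bot.get_calibration(cam);K=np.array(c["intrinsics"]);T=np.array(c["pose"])
    q=K@(T[:3,:3].T@(np.array(p)-T[:3,3]));return q[:2]/q[2]
E
python3 - <<'E'
from h import *
np.set_printoptions(precision=4,suppress=True)
o=bot.get_obs();print(o)
a=save("top","top0");b=save("scene","sc0")
cv2.imwrite("pics/both0.png",cv2.resize(np.hstack([a,b])[:,:,::-1],(800,300),interpolation=cv2.INTER_AREA))
for cam in("top","scene"):
    for t in("tin_a","tin_green","tray"):
        for m in bot.mark_of(cam,t):print(cam,t,m["uv"],m["confidence"],ray(cam,m["uv"],0))
        for m in bot.masks_of(cam,t):print("  mask",m["extent"],m["confidence"],m["pixels"].sum())
    print(np.array(bot.get_calibration(cam)["pose"]))
E
```

```text
{'time': 0.0, 'q': array([68.8113,  5.0109, 10.033 , 95.1   ,  0.0003, 90.0003]), 'qd': array([-0.0734, -0.0447, -0.0479,  0.0541, -0.024 ,  0.0978]), 'joint_efforts': array([  0.0002, -52.0383,  46.4809,   0.0161,  -0.    ,  -0.    ]), 'ee_pos': array([0.1987, 0.5126, 0.2306]), 'tcp_rot': array([-179.9221,   -0.0003,  158.811 ]), 'wrist_force': array([-0.1095, -0.8664,  0.4595]), 'torque': array([-0.022 ,  0.0158,  0.0659]), 'opening': 0.0855081778036086}
top tin_a [224.1, 183.2] 0.88 [0.5706 0.0887 0.    ]
top tin_a [161.2, 152.9] 0.67 [0.627  0.2146 0.    ]
  mask [204.6, 164.3, 234.1, 195.3] 0.65 780
top tin_green [129.4, 234.8] 0.66 [0.4652 0.2666 0.    ]
  mask [102.8, 215.9, 145.6, 248.9] 0.95 1007
  mask [205.3, 161.2, 236.4, 195.3] 0.44 801
top tray [384.3, 238.9] 0.95 [ 0.471  -0.2249  0.    ]
  mask [339.8, 195.2, 428.6, 287.7] 0.71 4736
  mask [105.6, 219.6, 145.1, 249.1] 0.51 990
[[ 0.0276 -0.9922  0.1218  0.4554]
 [-0.9995 -0.029  -0.0102  0.0244]
 [ 0.0137 -0.1215 -0.9925  0.8508]
 [ 0.      0.      0.      1.    ]]
scene tin_a [269.5, 218.8] 0.78 [0.565 0.084 0.   ]
scene tin_a [317.1, 256.3] 0.71 [0.6207 0.2179 0.    ]
  mask [259.5, 190.2, 283.9, 229.1] 0.97 820
  mask [309.2, 222.6, 335.5, 269.8] 0.64 1018
scene tin_green [356.1, 214.9] 0.57 [0.4631 0.2583 0.    ]
  mask [348.3, 184.5, 375.3, 223.4] 0.72 815
scene tray [178.2, 160.2] 0.93 [ 0.4745 -0.2226  0.    ]
  mask [153.9, 137.3, 205.6, 175.1] 0.69 1682
[[-0.4295  0.5899 -0.6838  1.1835]
 [ 0.9028  0.2995 -0.3087  0.3304]
 [ 0.0227 -0.7499 -0.6611  0.6688]
 [ 0.      0.      0.      1.    ]]
```

View pics/both0.png

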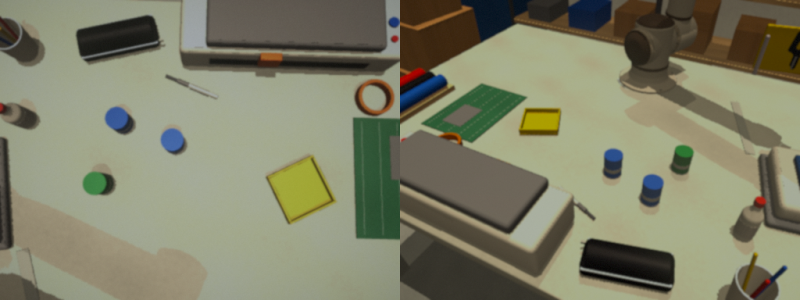

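The pictures show the blue tins at about (224,183) and (155,155) px in the top view, the green one at (122,234) and the tray at (384,239). The networks agree. Next I refine the positions using the colour blobs.

```bash
python3 - <<'E'
from h import *
from scipy.optimize import minimize
np.set_printoptions(precision=4,suppress=True)
th=np.linspace(0,2*np.pi,40)
def sil(cam,x,y):
    P=[proj(cam,[x+.026*np.cos(t),y+.026*np.sin(t),z]) for z in(0,.07) for t in th]
    m=np.zeros((384*4,512*4),np.uint8);cv2.fillConvexPoly(m,cv2.convexHull((np.array(P,np.float32)*4+1.5).round().astype(np.int32)),1);return m
# blue/green colour centroid compared with rendered lid centre
for cam,n in(("top","top0"),("scene","sc0")):
    im=cv2.imread(f"pics/{n}.png");h=cv2.cvtColor(im,cv2.COLOR_BGR2HSV)
    for nm,lo,hi,g in(("A",100,130,(.568,.086)),("B",100,130,(.624,.216)),("G",50,85,(.464,.262))):
        m=((h[...,0]>=lo)&(h[...,0]<=hi)&(h[...,1]>110)).astype(np.uint8)
        c=proj(cam,[*g,.07]);k,l,s,ce=cv2.connectedComponentsWithStats(m)
        i=min((j for j in range(1,k) if s[j,4]>60),key=lambda j:np.hypot(*(ce[j]-c)))
        print(cam,nm,"blob",s[i],ce[i],"guess lid px",c,"xy@.06",ray(cam,ce[i],.06 if cam=="top" else .055))
    if cam=="top":
        m=((h[...,0]>18)&(h[...,0]<35)&(h[...,1]>120)).astype(np.uint8)
        m=cv2.morphologyEx(m,cv2.MORPH_OPEN,np.ones((5,5)))
        k,l,s,ce=cv2.connectedComponentsWithStats(m);i=1+np.argmax(s[1:,4])
        r=cv2.minAreaRect(cv2.findContours((l==i).astype(np.uint8),0,2)[0][0]);b=cv2.boxPoints(r)
        W=np.array([ray(cam,p,.024) for p in b]);print("tray",r,W.mean(0),W,np.linalg.norm(W-np.roll(W,1,0),axis=1))
im=cv2.imread("pics/top0.png");cv2.imwrite("pics/c1.png",cv2.resize(im[130:270,90:250],None,fx=4,fy=4))
E
```

```text
top A blob [206 165  29  29 638] [220.3229 179.1928] guess lid px [222.8044 179.3419] xy@.06 [0.5696 0.0913 0.06  ]
top B blob [135 137  30  29 642] [149.3458 151.2741] guess lid px [152.0774 146.6066] xy@.06 [0.6173 0.2229 0.06  ]
top G blob [107 221  30  27 646] [121.2771 234.2337] guess lid px [120.6807 234.7776] xy@.06 [0.4651 0.264  0.06  ]
tray ((385.48016357421875, 242.02572631835938), (67.947509765625, 66.98926544189453), 64.17900848388672) [ 0.4654 -0.2201  0.024 ] [[ 0.4924 -0.1353  0.024 ]
 [ 0.551  -0.25    0.024 ]
 [ 0.4373 -0.3043  0.024 ]
 [ 0.3807 -0.1909  0.024 ]] [0.1247 0.1288 0.126  0.1268]
scene A blob [262 191  23  17 317] [272.9274 198.9874] guess lid px [271.1517 197.0909] xy@.06 [0.5565 0.0859 0.055 ]
scene B blob [312 224  25  20 403] [323.6427 233.4591] guess lid px [319.8646 234.1948] xy@.06 [0.6046 0.2193 0.055 ]
scene G blob [352 186  23  17 295] [363.322  193.9898] guess lid px [363.4079 193.054 ] xy@.06 [0.4492 0.2609 0.055 ]
```

View pics/c1.png

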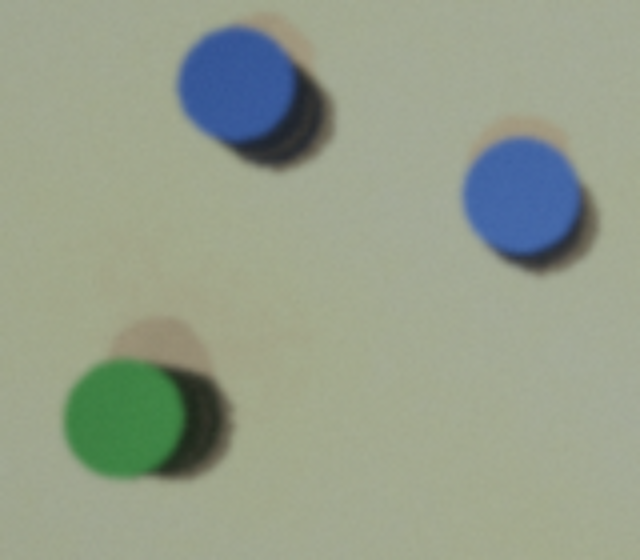

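Top and scene views agree within 2 mm: A (0.568, 0.090), B (0.615, 0.2205), green (0.465, 0.261) and tray about (0.468, -0.222). The tray is turned 27°. I'll use yaw 117 throughout so the jaws line up with the tray sides.

```bash
cat > go.py <<'E'
# shift to a world target in tool cm
import sys;from h import *
o=bot.get_obs();r=R.from_euler("xyz",o["tcp_rot"],degrees=True)
t=np.array(list(map(float,sys.argv[1:4])))
print("t",o["time"],"pos",o["ee_pos"].round(4),"rpy",o["tcp_rot"].round(1),"F",o["wrist_force"].round(2),"open",round(o["opening"],4))
print("tool cm",(r.inv().apply(t-o["ee_pos"])*100).round(2),"turn rad",(r.inv()*R.from_euler("xyz",[180,0,117],degrees=True)).as_rotvec().round(3))
E
python3 -m pendant '[[[0,0,0,0,0,0.12,100],[0,0,0,0,0,0.12,100],[0,0,0,0,0,0.12,100],[0,0,0,0,0,0.12,100],[0,0,0,0,0,0.12,100]]]' 30
python3 -m pendant '[[[0,0,0,0,0,0.12,100],[0,0,0,0,0,0,100]]]'
python3 go.py 0.568 0.090 0.15
```

```text
time: 1.12
ee_pos: [0.1988, 0.5128, 0.2314]
tcp_rot: [180.0, -0.0, 123.3]
wrist_force: [0.1, -0.9, -0.7]
opening: 0.0852
time: 1.28
ee_pos: [0.1988, 0.5128, 0.2314]
tcp_rot: [180.0, -0.0, 115.8]
wrist_force: [0.8, -0.4, 0.2]
opening: 0.0852
t 1.2833 pos [0.1988 0.5128 0.2314] rpy [180.   -0.  115.8] F [ 0.83 -0.45  0.22] open 0.0852
tool cm [-54.14  14.8    8.14] turn rad [ 0.   -0.   -0.02]
```

```bash

python3 -m pendant '[[[-3.6,1.0,0.4,0,0,-0.02,100],[-3.6,1.0,0.4,0,0,0,100],[-3.6,1.0,0.4,0,0,0,100],[-3.6,1.0,0.4,0,0,0,100],[-3.6,1.0,0.4,0,0,0,100]]]' >/dev/null
python3 -m pendant '[[[-3.6,1.0,0.6,0,0,0,100],[-3.6,1.0,0.6,0,0,0,100],[-3.6,1.0,0.6,0,0,0,100],[-3.6,1.0,0.6,0,0,0,100],[-3.6,1.0,0.6,0,0,0,100]]]'
python3 -m pendant '[[[-3.6,1.0,0.6,0,0,0,100],[-3.6,1.0,0.6,0,0,0,100],[-3.6,1.0,0.6,0,0,0,100],[-3.2,0.9,0.6,0,0,0,100],[0,0,0,0,0,0,100]]]'
python3 go.py 0.568 0.090 0.15
```

```text
time: 2.12
ee_pos: [0.4627, 0.2364, 0.18]
tcp_rot: [179.7, -0.1, 120.3]
wrist_force: [-0.3, 1.1, 0.1]
opening: 0.0854
time: 2.53
ee_pos: [0.5752, 0.1248, 0.1533]
tcp_rot: [179.7, -0.1, 121.4]
wrist_force: [0.4, 0.3, -0.1]
opening: 0.0856
t 2.5333 pos [0.5752 0.1248 0.1533] rpy [ 1.797e+02 -1.000e-01  1.214e+02] F [ 0.43  0.35 -0.13] open 0.0856
tool cm [-2.59 -2.43  0.32] turn rad [ 0.005 -0.002  0.077]
```

```bash

python3 -m pendant '[[[-1.3,-1.2,0.2,0.005,0,0.077,100],[-1.2,-1.2,0.1,0,0,0,100],[0,0,0,0,0,0,100]]]' >/dev/null
python3 go.py 0.568 0.090 0.15
python3 - <<'E'
from h import *
c=bot.get_calibration("wrist");K=np.array(c["intrinsics"]);T=np.array(c["T_tool_cam"])
o=bot.get_obs();r=R.from_euler("xyz",o["tcp_rot"],degrees=True)
im=save("wrist","w1")
def wray(uv,z):
    a=np.array([(uv[0]-K[0,2]),(uv[1]-K[1,2])]);t=np.hypot(*a)/K[0,0]
    d=np.r_[a/np.hypot(*a)*np.sin(t),np.cos(t)]
    d=r.apply(T[:3,:3]@d);p=r.apply(T[:3,3])+o["ee_pos"];return p+d*(z-p[2])/d[2]
for m in bot.mark_of("wrist","tin_a"):print(m["uv"],m["confidence"],wray(m["uv"],0))
for m in bot.masks_of("wrist","tin_a"):print(m["extent"],m["confidence"])
h=cv2.cvtColor(im,cv2.COLOR_RGB2HSV);m=((h[...,0]>=100)&(h[...,0]<=130)&(h[...,1]>110)).astype(np.uint8)
k,l,s,ce=cv2.connectedComponentsWithStats(m)
for i in range(1,k):
    if s[i,4]>200:print(s[i],ce[i],wray(ce[i],.07))
E
```

```text
t 2.7833 pos [0.5675 0.0882 0.1483] rpy [-1.799e+02 -1.000e-01  1.173e+02] F [0.25 0.39 0.32] open 0.0855
tool cm [ 0.14  0.12 -0.17] turn rad [-0.002 -0.002  0.006]
[365.8, 87.4] 0.57 [0.62077581 0.21969819 0.        ]
[228.6, 150.6, 293.4, 225.7] 0.74
[340.5, 51.6, 420.1, 114.4] 0.64
[ 353   49   67   66 3103] [389.69610055  81.44537544] [0.61425058 0.2196325  0.07      ]
[ 229  164   66   63 3177] [260.80421782 195.31255902] [0.56798909 0.09102549 0.07      ]
```

View pics/w1.png

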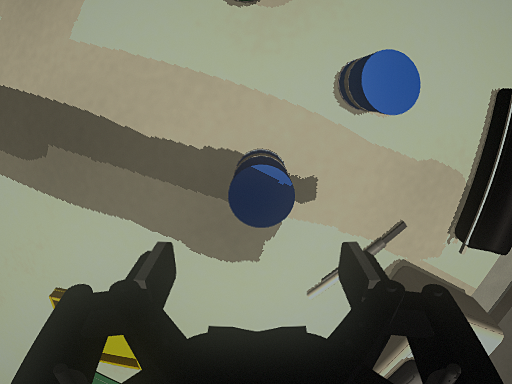

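The wrist view shows tin A's lid at (261,195) and B's at (390,81). They work out to (0.568, 0.091) and (0.614, 0.220), which matches the earlier fix. Descending on A.

```bash

python3 -m pendant '[[[0.1,0.2,2.5,0,0,0,100],[0,0,2.5,0,0,0,100],[0,0,2.5,0,0,0,100],[0,0,2,0,0,0,100],[0,0,1.5,0,0,0,100]]]'
python3 go.py 0.568 0.0905 0.028
```

```text
time: 3.35
ee_pos: [0.5732, 0.0987, 0.0414]
tcp_rot: [179.3, 0.0, 118.1]
wrist_force: [0.1, 0.5, 0.5]
opening: 0.0852
t 3.35 pos [0.5732 0.0987 0.0414] rpy [179.3   0.  118.1] F [0.09 0.49 0.48] open 0.0852
tool cm [-0.48 -0.86  1.33] turn rad [0.012 0.    0.02 ]
```

```bash

python3 -m pendant '[[[-0.4,-0.7,0.5,0.012,0,0.02,100],[0,0,0.5,0,0,0,100],[0,0,0,0,0,0,100]]]' 30
python3 go.py 0.568 0.0905 0.028
```

```text
time: 3.6
ee_pos: [0.5666, 0.0938, 0.0279]
tcp_rot: [-179.7, -0.1, 117.2]
wrist_force: [0.7, -0.5, -0.4]
opening: 0.0855
t 3.6 pos [0.5666 0.0938 0.0279] rpy [-1.797e+02 -1.000e-01  1.172e+02] F [ 0.72 -0.5  -0.42] open 0.0855
tool cm [-0.35 -0.03 -0.01] turn rad [-0.006 -0.001  0.004]
```

```bash

python3 -m pendant '[[[-0.3,0,0,-0.006,0,0,100],[0,0,0,0,0,0,60],[0,0,0,0,0,0,45],[0,0,0,0,0,0,45],[0,0,0,0,0,0,45]]]' 40
python3 -m pendant '[[[0,0,0,0,0,0,45],[0,0,0,0,0,0,45],[0,0,0,0,0,0,45]]]'
python3 go.py 0.568 0.0905 0.028
```

```text
time: 4.02
ee_pos: [0.5702, 0.0916, 0.0321]
tcp_rot: [179.7, 0.0, 117.3]
wrist_force: [-1.1, 0.7, -5.2]
opening: 0.0508
time: 4.27
ee_pos: [0.57, 0.0915, 0.0318]
tcp_rot: [179.7, -0.0, 117.3]
wrist_force: [-0.3, -0.9, 0.2]
opening: 0.0513
t 4.2667 pos [0.57   0.0915 0.0318] rpy [179.7  -0.  117.3] F [-0.28 -0.92  0.19] open 0.0513
tool cm [ 0.   -0.22  0.38] turn rad [ 0.006 -0.     0.006]
```

```bash

python3 -m pendant '[[[0,0,-0.6,0,0,0,35],[0,0,-0.8,0,0,0,35],[0,0,-0.8,0,0,0,35],[0,0,-0.8,0,0,0,35],[0,0,0,0,0,0,35]]]' 45
for i in 1 2; do python3 -m pendant '[[[0,0,0,0,0,0,35],[0,0,0,0,0,0,35],[0,0,0,0,0,0,35]]]'; done
python3 go.py 0.568 0.0905 0.06
```

```text
time: 4.68
ee_pos: [0.5689, 0.0913, 0.0637]
tcp_rot: [179.8, -0.1, 117.3]
wrist_force: [0.6, -0.3, -5.2]
opening: 0.0512
time: 4.93
ee_pos: [0.5693, 0.0914, 0.0646]
tcp_rot: [179.8, -0.0, 117.3]
wrist_force: [-0.5, 0.8, -6.0]
opening: 0.051
time: 5.18
ee_pos: [0.5689, 0.0913, 0.0638]
tcp_rot: [179.8, -0.1, 117.3]
wrist_force: [0.7, -0.2, -5.3]
opening: 0.0508
t 5.1833 pos [0.5689 0.0913 0.0638] rpy [ 1.798e+02 -1.000e-01  1.173e+02] F [ 0.65 -0.15 -5.28] open 0.0508
tool cm [-0.03 -0.12  0.38] turn rad [ 0.003 -0.001  0.006]
```

The lift reads about 5.5 N, or roughly 0.56 kg, so tin A is the heavy one: far above the foam tin's 135 g limit. I'll carry it to the tray.

```bash

python3 -m pendant '[[[0,0,-1.5,0,0,0,35],[0,0,-1.5,0,0,0,35],[0,0,-1.5,0,0,0,35],[0,0,-1,0,0,0,35],[0,0,0,0,0,0,35]]]'
python3 go.py 0.469 -0.222 0.12
```

```text
time: 5.6
ee_pos: [0.5673, 0.0909, 0.1182]
tcp_rot: [-179.9, -0.1, 117.3]
wrist_force: [1.0, -0.2, -5.4]
opening: 0.051
t 5.6 pos [0.5673 0.0909 0.1182] rpy [-1.799e+02 -1.000e-01  1.173e+02] F [ 0.97 -0.17 -5.42] open 0.051
tool cm [-23.29 -23.09  -0.19] turn rad [-0.002 -0.002  0.006]
```

```bash

python3 -m pendant '[[[-0.7,-0.7,0,0,0,0,35],[-1.3,-1.3,0,0,0,0,35],[-1.8,-1.8,0,0,0,0,35],[-1.8,-1.8,0,0,0,0,35],[-1.8,-1.8,0,0,0,0,35]]]'
python3 -m pendant '[[[-1.8,-1.8,0,0,0,0,35],[-1.8,-1.8,0,0,0,0,35],[-1.8,-1.8,0,0,0,0,35],[-1.8,-1.8,0,0,0,0,35],[-1.8,-1.8,0,0,0,0,35]]]'
python3 -m pendant '[[[-1.5,-1.5,0,0,0,0,35],[-1,-1,0,0,0,0,35],[-0.6,-0.6,0,0,0,0,35],[0,0,0,0,0,0,35]]]'
python3 go.py 0.469 -0.222 0.12
```

```text
time: 6.02
ee_pos: [0.5343, -0.0093, 0.1143]
tcp_rot: [-179.8, -0.2, 117.7]
wrist_force: [0.0, -0.3, -5.4]
opening: 0.0506
time: 6.43
ee_pos: [0.4905, -0.138, 0.1092]
tcp_rot: [-179.5, -0.4, 117.7]
wrist_force: [-0.0, 0.2, -5.0]
opening: 0.051
time: 6.77
ee_pos: [0.4722, -0.1869, 0.1057]
tcp_rot: [-179.3, -0.5, 117.4]
wrist_force: [0.1, -0.1, -5.4]
opening: 0.0513
t 6.7667 pos [ 0.4722 -0.1869  0.1057] rpy [-179.3   -0.5  117.4] F [ 0.09 -0.06 -5.36] open 0.0513
tool cm [-2.96 -1.92 -1.43] turn rad [-0.012 -0.008  0.007]
```

```bash

python3 -m pendant '[[[-1.0,-0.6,0,-0.012,-0.008,0.007,35],[-1.0,-0.6,0,0,0,0,35],[-0.9,-0.6,0,0,0,0,35],[0,0,0,0,0,0,35],[0,0,0,0,0,0,35]]]'
python3 go.py 0.469 -0.222 0.055
python3 - <<'E'
from h import *
a=save("top","top1")
bot.camera("scene")
for cam in("top","scene"):
  for m in bot.mark_of(cam,"tray"):print(cam,m["uv"],m["confidence"],ray(cam,m["uv"],0))
cv2.imwrite("pics/c2.png",cv2.resize(a[170:310,300:470,::-1],None,fx=4,fy=4))
E
```

```text
time: 7.18
ee_pos: [0.4687, -0.2216, 0.1037]
tcp_rot: [-179.9, -0.2, 117.1]
wrist_force: [0.2, 0.4, -5.0]
opening: 0.0514
t 7.1833 pos [ 0.4687 -0.2216  0.1037] rpy [-179.9   -0.2  117.1] F [ 0.16  0.36 -4.98] open 0.0514
tool cm [-0.06  0.02  4.87] turn rad [-0.001 -0.003  0.001]
top [381.7, 239.5] 0.79 [ 0.46968266 -0.21983058  0.        ]
scene [178.2, 159.1] 0.96 [ 0.47044838 -0.22530767  0.        ]
```

View pics/c2.png

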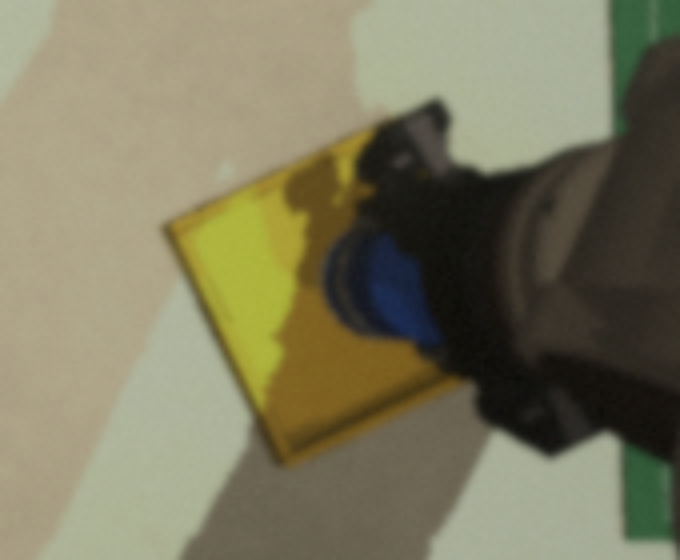

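The view shows the tin over the tray, shifted outward by parallax at this height. The tray centre is confirmed at (0.469, -0.222). The tin's base should touch the tray floor at TCP z ≈ 0.038.

```bash

python3 -m pendant '[[[0,0,1,0,0,0,35],[0,0,1.2,0,0,0,35],[0,0,1,0,0,0,35],[0,0,0.8,0,0,0,35],[0,0,0.4,0,0,0,35]]]'
python3 -m pendant '[[[0,0,0.3,0,0,0,35],[0,0,0,0,0,0,35]]]'
python3 go.py 0.469 -0.222 0.0378
```

```text
time: 7.8
ee_pos: [0.4692, -0.2197, 0.0557]
tcp_rot: [-180.0, -0.1, 117.2]
wrist_force: [-0.4, 0.2, -6.2]
opening: 0.0508
time: 7.97
ee_pos: [0.4681, -0.2191, 0.0501]
tcp_rot: [-179.9, -0.3, 117.2]
wrist_force: [-0.3, 0.4, -5.2]
opening: 0.0513
t 7.9667 pos [ 0.4681 -0.2191  0.0501] rpy [-179.9   -0.3  117.2] F [-0.27  0.44 -5.21] open 0.0513
tool cm [-0.31 -0.05  1.23] turn rad [-0.003 -0.005  0.004]
```

```bash

python3 -m pendant '[[[-0.2,0,0.4,0,-0.004,0,35],[0,0,0.3,0,0,0,35],[0,0,0.2,0,0,0,35],[0,0,0,0,0,0,35]]]'
python3 go.py 0.469 -0.222 0.0378
```

```text
time: 8.3
ee_pos: [0.4694, -0.2213, 0.0408]
tcp_rot: [-179.9, 0.0, 117.2]
wrist_force: [-0.5, 0.5, -5.8]
opening: 0.051
t 8.3 pos [ 0.4694 -0.2213  0.0408] rpy [-179.9    0.   117.2] F [-0.53  0.48 -5.83] open 0.051
tool cm [-0.04 -0.07  0.3 ] turn rad [-0.002  0.     0.004]
```

```bash

for i in 1 2 3 4; do python3 -m pendant '[[[0,0,0.1,0,0,0,35],[0,0,0,0,0,0,35]]]' | sed -n 2,4p; done
```

```text
ee_pos: [0.4696, -0.2214, 0.04]
tcp_rot: [-179.9, 0.0, 117.2]
wrist_force: [-0.4, 0.3, -5.3]
ee_pos: [0.4699, -0.2215, 0.0393]
tcp_rot: [-179.9, 0.1, 117.2]
wrist_force: [-0.2, 0.3, -6.2]
ee_pos: [0.47, -0.2216, 0.0385]
tcp_rot: [-180.0, 0.1, 117.2]
wrist_force: [-0.1, 0.5, -5.1]
ee_pos: [0.4703, -0.2218, 0.0381]
tcp_rot: [-180.0, 0.1, 117.2]
wrist_force: [-0.5, -0.1, -5.5]
```

```bash

for i in 1 2 3; do python3 -m pendant '[[[0,0,0.1,0,0,0,35],[0,0,0,0,0,0,35]]]' | sed -n 2,4p; done
```

```text
ee_pos: [0.4706, -0.2221, 0.0381]
tcp_rot: [180.0, 0.2, 117.2]
wrist_force: [-0.0, 0.8, -5.4]
ee_pos: [0.4709, -0.2224, 0.038]
tcp_rot: [179.9, 0.3, 117.2]
wrist_force: [-0.0, 0.7, -5.1]
ee_pos: [0.4712, -0.2227, 0.038]
tcp_rot: [179.9, 0.3, 117.2]
wrist_force: [0.7, -0.1, -4.4]
```

```bash

for i in 1 2; do python3 -m pendant '[[[0,0,0.25,0,0,0,35],[0,0,0,0,0,0,35]]]' | sed -n 2,4p; done
```

```text
ee_pos: [0.4716, -0.2232, 0.0384]
tcp_rot: [179.8, 0.5, 117.2]
wrist_force: [0.4, 0.2, -5.1]
ee_pos: [0.4724, -0.224, 0.0381]
tcp_rot: [179.8, 0.7, 117.2]
wrist_force: [0.2, 0.6, -5.1]
```

```bash

python3 -m pendant '[[[-0.1,0,0.4,0,-0.012,0,35]]]'
python3 - <<'E'
from h import *
print(bot.get_obs()["q"])
a=save("scene","sc1");b=save("wrist","w2")
cv2.imwrite("pics/c3.png",np.hstack([cv2.resize(a[90:210,120:250],(433,400)),cv2.resize(b[100:340,140:360],(366,400))])[:,:,::-1])
E
```

```text
time: 9.88
ee_pos: [0.4737, -0.2255, 0.037]
tcp_rot: [179.7, 1.5, 117.1]
wrist_force: [-22.8, 13.5, 63.2]
opening: 0.0514
[-25.09848577   0.94401376 -15.68248152  72.00906409  -0.65347695
  37.74739241]
```

View pics/c3.png

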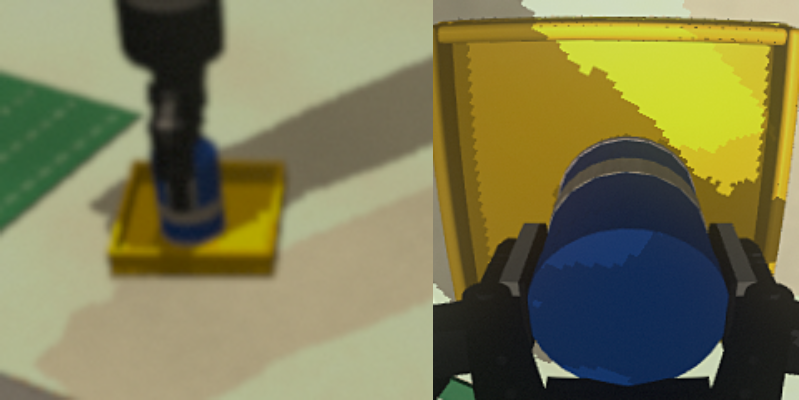

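The tin is on the floor inside the tray. The last push reached about 63 N upward, still under the 120 N limit. I'll back off and level, then open gently.

```bash

python3 -m pendant '[[[0,0,-0.15,0,0,0,35],[0,0,0,0,0,0,35]]]'
python3 go.py 0.4715 -0.223 0.038
```

```text
time: 10.15
ee_pos: [0.4739, -0.2256, 0.039]
tcp_rot: [179.6, 1.6, 117.1]
wrist_force: [-0.6, 0.5, -4.8]
opening: 0.0517
t 10.15 pos [ 0.4739 -0.2256  0.039 ] rpy [179.6   1.6 117.1] F [-0.57  0.5  -4.84] open 0.0517
tool cm [ 0.34 -0.1   0.09] turn rad [0.006 0.029 0.003]
```

```bash

python3 -m pendant '[[[0.2,-0.05,-0.1,0.006,0.029,0,35],[0,0,0,0,0,0,35],[0,0,0,0,0,0,35]]]' >/dev/null
python3 go.py 0.4715 -0.223 0.038
```

```text
t 10.4 pos [ 0.4719 -0.2234  0.0376] rpy [-179.9   -0.2  117.2] F [-3.74  1.37  7.68] open 0.051
tool cm [ 0.05 -0.02 -0.04] turn rad [-0.001 -0.003  0.003]
```

```bash

python3 -m pendant '[[[0,0,0,0,0,0,62],[0,0,0,0,0,0,68],[0,0,0,0,0,0,75],[0,0,0,0,0,0,80],[0,0,0,0,0,0,80]]]' 20
python3 go.py 0.4715 -0.223 0.15
```

```text
time: 10.82
ee_pos: [0.4728, -0.2238, 0.0373]
tcp_rot: [180.0, 0.0, 117.2]
wrist_force: [-1.0, -0.5, 0.9]
opening: 0.0683
t 10.8167 pos [ 0.4728 -0.2238  0.0373] rpy [180.    0.  117.2] F [-1.03 -0.48  0.88] open 0.0683
tool cm [  0.12  -0.08 -11.27] turn rad [0.    0.    0.003]
```

```bash

python3 -m pendant '[[[0,0,-0.8,0,0,0,80],[0,0,-1.2,0,0,0,80],[0,0,-1.2,0,0,0,80],[0,0,-1.2,0,0,0,80],[0,0,-1.5,0,0,0,80]]]'
python3 -m pendant '[[[0,0,-2,0,0,0,80],[0,0,-2,0,0,0,80],[0,0,-2,0,0,0,80],[0,0,-2,0,0,0,80],[0,0,0,0,0,0,80]]]'
python3 -m pendant '[[[4,0,-1,0,0,0,80],[4,0,-1,0,0,0,80],[4,0,0,0,0,0,80],[4,0,0,0,0,0,80],[0,0,0,0,0,0,80]]]'
python3 - <<'E'
from h import *
np.set_printoptions(precision=4,suppress=True)
a=save("top","top3");b=save("scene","sc3")
for cam,im in(("top",a),("scene",b)):
    h=cv2.cvtColor(im,cv2.COLOR_RGB2HSV)
    for nm,lo,hi in(("blue",100,130),("green",50,75)):
        k,l,s,ce=cv2.connectedComponentsWithStats(((h[...,0]>=lo)&(h[...,0]<=hi)&(h[...,1]>110)).astype(np.uint8))
        for i in range(1,k):
            if 200<s[i,4]<1200:print(cam,nm,s[i,4],ce[i],ray(cam,ce[i],.07),ray(cam,ce[i],.076))
cv2.imwrite("pics/c4.png",np.hstack([cv2.resize(a[100:310,90:450],(400,300)),cv2.resize(b[110:290,130:400],(400,300))])[:,:,::-1])
E
```

```text
time: 11.23
ee_pos: [0.4716, -0.2232, 0.0996]
tcp_rot: [-179.9, -0.1, 117.2]
wrist_force: [0.2, -0.4, 0.2]
opening: 0.0682
time: 11.65
ee_pos: [0.4726, -0.2237, 0.1942]
tcp_rot: [179.7, 0.4, 117.2]
wrist_force: [0.4, -1.0, 0.1]
opening: 0.0683
time: 12.07
ee_pos: [0.3977, -0.0787, 0.2179]
tcp_rot: [179.5, 0.5, 116.9]
wrist_force: [-0.2, -0.6, 0.1]
opening: 0.0683
top blue 638 [149.2884 151.2602] [0.6153 0.2205 0.07  ] [0.6141 0.219  0.076 ]
top blue 678 [394.0472 238.1386] [ 0.4715 -0.2218  0.07  ] [ 0.4714 -0.2199  0.076 ]
top green 1193 [477.4032 231.793 ] [ 0.4869 -0.3712  0.07  ] [ 0.4867 -0.3681  0.076 ]
top green 643 [121.2675 234.1991] [0.465 0.261 0.07 ] [0.465  0.2592 0.076 ]
scene blue 287 [153.3659   7.4704] [-0.3218 -0.8707  0.07  ] [-0.3067 -0.8587  0.076 ]
scene blue 428 [260.743   15.8738] [-0.4548 -0.4174  0.07  ] [-0.4383 -0.4099  0.076 ]
scene blue 347 [176.5274 140.7032] [ 0.4824 -0.2137  0.07  ] [ 0.4895 -0.2083  0.076 ]
scene blue 399 [323.6115 233.4536] [0.6188 0.222  0.07  ] [0.6244 0.2231 0.076 ]
scene green 289 [363.2872 193.9896] [0.4672 0.2626 0.07  ] [0.4744 0.2632 0.076 ]
```

View pics/c4.png

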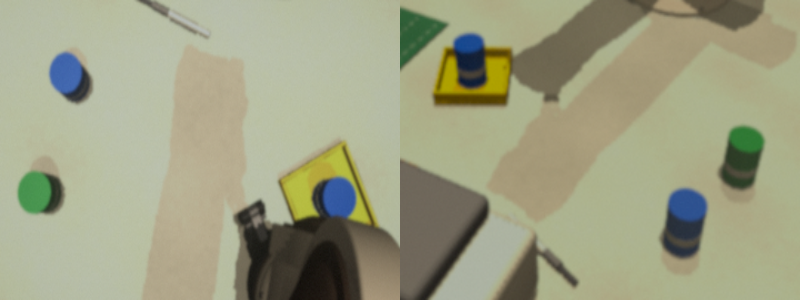

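The heavier tin stands upright in the tray. Its lid is at (0.4715, -0.220), within 3 mm of the tray centre. B and the green tin haven't moved, and the arm is clear.

```bash
python3 -c "
from workcell import bot
print(bot.job_done())"
```

```text
the job is handed in; nothing more can be done
None
```

The heavier blue tin is standing upright on the floor of the yellow tray, and I handed the job in at about 12 s on the robot's clock. `job_done` gave no verdict.

- **Which tin:** I lifted the blue tin nearer the tray, at about (0.568, 0.090). It pulled about 5.5 N, roughly 0.56 kg, within the steel-die range of 450–680 g and far above the 135 g foam limit. That settled it, so I did not lift the other blue tin.
- **Last checks:** The top camera put the placed tin at about (0.471, -0.220), within 3 mm of the tray centre. The other blue tin at (0.615, 0.2205) and the green tin at (0.465, 0.261) both stood upright and had not moved. The gripper was clear of everything.
- **What went less well:** The force reading showed no clear change when the tin first touched the tray floor. I kept pressing in small steps, and one probe reached about 63 N upward on the wrist, under the 120 N limit, and tilted the gripper about 1.5°. So the touchdown was not as gentle as intended. I backed off and levelled the gripper before opening it.
- **Disagreement:** The scene camera's rough estimate for the placed tin was about 1–2 cm away from the top camera's. It takes in the tin's side as well as its lid, so I relied on the top view.

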